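# Reset the vacuum regulating valve on the filtration bench

### The job

Reset the vacuum regulating valve on the bench. First break the vacuum: twist the spring-return vent knob anticlockwise to its stop and let go so that it springs shut; then turn the handwheel clockwise until the valve is fully closed against its stop, and open it again by exactly two turns, without disturbing the jars, the bottle or the tube rack standing around. Finish while still gripping the handwheel's handle, holding it still at that setting so that I can tighten the lock screw.

Things in the scene. Friction and masses are not known exactly. Their poses are not given: they have to be found in the camera images.
- vent_grip (a point): Spring-return vent knob: a black wing grip, 42 long, 13 thick and 34 high (mm), standing on a round 42 mm pale metal disc on a steel housing, at the opposite end of the pipe from the handwheel. This point lies on its upright turning axis, 14 mm below the top of the wing and 20 mm above the disc. Its z axis is up, its x axis runs along the 42 mm length of the wing (grip across y) and turns with the knob.
- vent (a joint): Turn of the vent knob, rad: 0 = shut (at rest), grows anticlockwise seen from above, hard stop at 1.2 (about 70 degrees). A spring turns it back to 0 on release: 0.04 N m at rest, 0.16 N m at the stop.
- wheel_axis (a point): Point on the upright axis of the valve's black three-spoke handwheel (100 mm across), at mid-thickness of its rim (rim 12 mm thick). The hub's top is 9 mm above this point. It does not turn with the wheel. Its x axis is the station's short horizontal direction, y runs along the pipe from the vent knob to the valve; the wheel's axis is 220 mm from the knob's. The wheel does not rise or sink as it turns.
- wheel (a joint): Turn of the handwheel, rad: 0 = fully closed, at its hard stop; grows anticlockwise seen from above as the valve opens; 6.283 per turn, other stop at 25.1. It starts somewhere between 0.4 and 1.2 turns open. Stays where it is left (friction 0.12 N m, that is 3 N at the handle).
- handle: The handwheel's handle: an upright steel cylinder, 17 mm in diameter and 46 mm long, standing on the wheel 40 mm out from the wheel's axis. It spins freely on its own pin, so a gripper holding it may keep its heading while it carries it round the circle. Origin at its centre, 34 mm above the middle of the rim (its lower end is 11 mm above, its top 57 mm above). z is up.
- jar_a: Bystander: closed specimen jar, 66 mm across and 69 mm high with white lid, standing between the robot and the station. Origin at the centre of its underside. Loose, light.
- jar_b: Bystander: another such specimen jar. Origin at the centre of its underside. Loose, light.
- bottle: Bystander: amber bottle, 72 mm in diameter and 155 mm high, beyond the station. Origin at the centre of its underside. Loose.
- rack: Bystander: white tube rack, 75 by 200 mm, 102 mm high to the tops of its tubes, beyond the station. Origin at the centre of its underside. Loose.
- station: The vacuum control station, fixed to the bench: a 130 by 360 mm metal base plate with a steel pipe along y carrying the vent knob (at y = -115 mm), a dial gauge (near the middle, top 145 mm above the bench) and the handwheel valve (at y = +105 mm; rim middle 170 mm above the bench, vent wing's top 151 mm). Origin at the centre of the plate's underside. Nothing else on it is higher than the handwheel's rim.

How it is judged:
On the way, in this order (a step that is already met when the one before it is completed fails the run):
1. the vent knob is turned anticlockwise to its stop (value of joint vent above 1.08 rad), for 0.1 s.
2. the vent knob is let go and has sprung shut (value of joint vent below 0.08 rad and contact force between the fingers and station below 0.5 N), for 0.2 s.
3. the handwheel is turned clockwise to its closed stop (value of joint wheel below 0.1 rad), for 0.1 s.
At the end, for the whole second after the job is handed in: The handwheel stands two turns (12.57 rad, within 0.26 rad or 15 degrees) open from its closed stop and is still, its handle is held between the fingers (grasp point within 18 mm of the handle's axis seen from above, grip over 6 N), and the vent knob is back at rest (below 0.08 rad) (value of joint wheel between 12.306 and 12.826 rad and velocity of joint wheel between -0.1 and 0.1 rad/s and contact force between the fingers and handle above 6 N and horizontal distance between the grasp point and handle below 0.018 m and value of joint vent below 0.08 rad); the arm keeps its last pose, push and grip.
It fails at once if a jar, the bottle or the rack is pushed more than 25 mm or tipped (distance of any of jar_a, jar_b, bottle, rack from where it was at the start of the episode above 0.025 m or angle between any of jar_a, jar_b, bottle, rack's own z axis and vertical above 0.35 rad).
It also fails if it takes over 72 s, if anything falls off the work surface, if the arm or the gripper's body presses on something with over 40 N, if the wrist force passes 120 N, or if a joint passes its speed limit or range.

### The arm

A 7-joint arm with a two-finger parallel gripper is mounted at the origin on the work surface. World frame = base frame: x ahead of the robot, y to its left, z up, the work surface at z = 0. Lengths are in m, angles in rad, forces in N, time in s.
With the tool pointing down it reaches from about 0.4 to 0.85 m from the base axis. Payload 10.4 kg.
Tool frame: the origin (TCP) lies at the very end of the fingers, on their centre line; the grasp point (between the pads) lies 19 mm behind it; x points along the fingers, z is the direction in which the jaws open and shut, and the axes are right-handed (so a half turn about x gives the same grasp; the last joint's range is limited). The gripper opens to 85 mm and grips with 20 to 120 N. Pads are 22 mm wide; open, the fingers measure 114 mm over their backs; the gripper's body (76 mm by 85 mm) begins 54 mm behind the grasp point. The pads swing forward as they close: fully open they stand 13 mm farther back than shut.
Start: joints at [-1.242, 0.332, -0.065, 1.46, 0.022, 1.35, -0.088], TCP at [0.215, 0.587, 0.231] pointing down, gripper open.
Joint ranges: [-2.6, 2.6], [-0.5, 2.12], [-1.47, 1.34], [0.16, 2.42], [-1.27, 4.41], [0.06, 2.06], [-2.6, 2.6]. Speed limits (rad/s): [2.22, 2.22, 2.79, 2.79, 3.14, 3.14, 3.14].

### API

Orientations are given as a unit quaternion [x, y, z, w].
In Python, from workcell import readout, camera, manip gives the robot as it stands.
- The arm moves only by the shell command python3 -m inch 'ROWS' [FORCE]. ROWS is JSON, a list of rows, each a list of 3 entries, a list of its own where there are three numbers: the turn, a rotation vector about the tool's x, y, z in degrees, then the shift along the tool's x, y, z in mm, then the closure, from 0 (fully open) to 1 (shut). In form: [[[wx, wy, wz], [dx, dy, dz], hand], ...]. A call has 1 to 10 rows; each row is the pose to reach, as a shift and turn from the pose measured when the call began, along the tool's axes at that moment; what a row does not reach only later rows make up. A row lasts 1/8 s, in which the tool goes at most 62.5 mm and 10.7 degrees, less where a joint would pass 70% of its speed; a pose out of reach is approached as far as the arm can. A call with a gripper value outside its range is refused whole. The fingers move at their own pace and stop on an object; FORCE is the grip in N (left out, the last holds). Time passes only in rows, so rows that repeat a pose let the fingers close. It gives the time, the measured TCP pose, the force and the opening at its end, in the units of the state.
- readout.get_obs(): the state, without advancing time (a new reading comes with each control period).
- camera(name): name is "side" or "top" or "wrist"; returns a dict with "pixels" (400x640x3 uint8, red, green, blue), "range_z" (400x640 float32, m along the optical axis (not along the pixel's ray), 0 where there is no reading), "intrinsics" (3x3 intrinsics, pixels), "extrinsics" (4x4, takes a point from world to camera coordinates); the wrist camera has in their place "T_tool_cam" (4x4, takes a point from camera to tool coordinates, whose origin is the TCP and whose axes are the tool frame's). Camera axes: x right, y down, z forward; pixel columns grow to the right and rows downward; lengths in m; the calibration is good to about 2 mm. A picture is of the moment at which its call begins: read the wrist's pose just before it.
- manip.hand_in(): hands the job in, once; it reports no verdict.
The state is a dict: "clock": time; "joint_pos": joint angles; "joint_velocities": joint speeds; "tau": joint torques, N m; "position": TCP position; "ee_rot": TCP orientation; "ft_force": force on the tool from outside, world axes, zero at the start; "torque": the same for the moment, N m; "grip_width": opening from 0.0 (shut) to 1.0 (fully open).
Only numpy, scipy, OpenCV 4.12 (cv2) and the standard library are available. Lean on these libraries where they do the work, as an engineer would, in place of code of your own. Each camera call takes 0.05 s, during which the arm holds its last target.

## Working session

There is one attempt and no reset: what is moved stays moved. The work goes in short steps, Python scripts to look and compute and a shell command to move; the robot and the scene stay as the last step left them, time stands still between calls to the robot, and variables do not carry over. Pictures are saved under pics/ and viewed, and the job is handed in when it is done.

```bash
mkdir -p pics; ls
python3 - <<'E'
from workcell import readout, camera, manip
import cv2, numpy as np
o=readout.get_obs(); print(o)
for n in ["side","top","wrist"]:
    c=camera(n); cv2.imwrite(f"pics/{n}0.png",c["pixels"][:,:,::-1]); print(n,c["intrinsics"].tolist(),np.round(c.get("extrinsics",c.get("T_tool_cam")),4).tolist())
    np.savez(f"{n}0.npz",**c)
E
```

```text
pics
{'clock': 0.0, 'joint_pos': array([-1.24155444,  0.33283189, -0.06467623,  1.46094506,  0.02157593,
        1.34987545, -0.08850366]), 'joint_velocities': array([1.29211539e-03, 6.24845719e-05, 3.71880871e-04, 1.49729121e-04,
       1.50025378e-03, 3.66102367e-04, 4.25079193e-04]), 'tau': array([-8.45791928e-04, -6.25468969e+01,  4.82579134e-02, -3.91575301e+01,
        1.61053083e-02,  1.02362124e-02, -1.89304478e-05]), 'position': array([0.21527555, 0.58636259, 0.23053904]), 'ee_rot': array([-0.4050624 ,  0.58017824,  0.40448224,  0.5794064 ]), 'ft_force': array([-0.01237495,  0.37267932, -0.66748643]), 'torque': array([ 0.0193283 , -0.04250108,  0.02025516]), 'grip_width': 0.9976298185669137}
side [[476.66531926636304, 0.0, 315.7964406306992], [0.0, 476.66531926636304, 197.28641074926372], [0.0, 0.0, 1.0]] [[-0.999, -0.0424, 0.0148, 0.5581], [-0.0341, 0.5018, -0.8643, 0.1023], [0.0292, -0.864, -0.5027, 1.1957], [0.0, 0.0, 0.0, 1.0]]
top [[444.1008466722715, 0.0, 318.13605953512297], [0.0, 444.1008466722715, 197.74351096446213], [0.0, 0.0, 1.0]] [[-0.0257, -0.9996, -0.0066, 0.0521], [-0.991, 0.0263, -0.1314, 0.6006], [0.1315, 0.0031, -0.9913, 1.0786], [0.0, 0.0, 0.0, 1.0]]
wrist [[347.6601179765625, 0.0, 317.3061101901528], [0.0, 347.6601179765625, 198.47852254291635], [0.0, 0.0, 1.0]] [[-0.0006, -0.3123, 0.95, -0.1425], [0.0, -0.95, -0.3123, 0.0807], [1.0, -0.0002, 0.0006, 0.0002], [0.0, 0.0, 0.0, 1.0]]
```

View pics/top0.png

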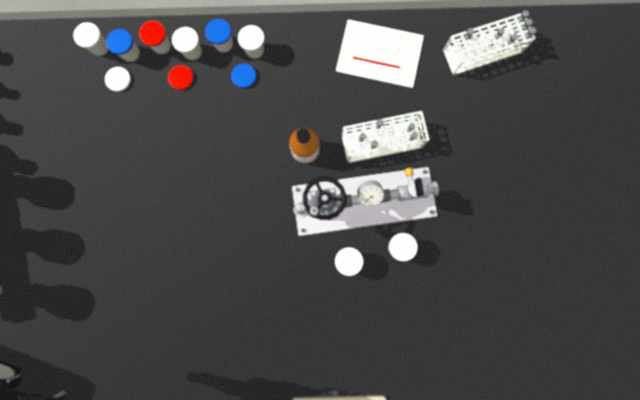

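View pics/side0.png

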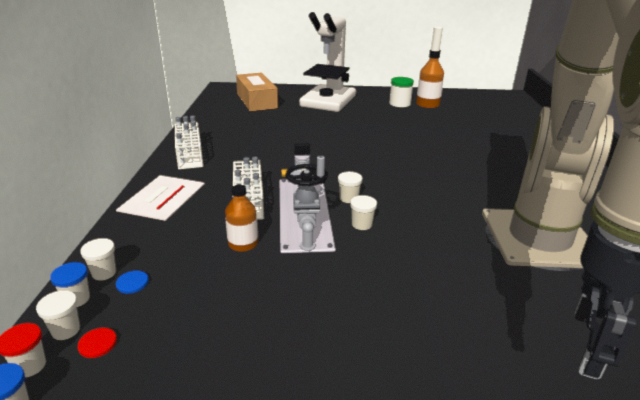

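Top view: wheel around (325,198), vent wing at (418,187), jars at (349,262) and (403,247), bottle (304,145), rack (385,136). Side view: handle upright at (320,166). Next I'll turn these into positions.

```bash
cat > h.py <<'E'
import numpy as np, cv2
def cloud(c):
    K=c["intrinsics"];E=c["extrinsics"];Z=c["range_z"].astype(float)
    v,u=np.mgrid[:400,:640]
    p=np.stack([(u-K[0,2])*Z/K[0,0],(v-K[1,2])*Z/K[1,1],Z],-1)
    w=(p-E[:3,3])@E[:3,:3]
    w[Z==0]=np.nan
    return w
def proj(c,P):
    P=np.atleast_2d(P);q=P@c["extrinsics"][:3,:3].T+c["extrinsics"][:3,3]
    return q@c["intrinsics"].T/q[:,2:]*1
E
python3 - <<'E'
import numpy as np,cv2
from h import *
c=np.load("top0.npz");w=cloud(c);px=c["pixels"]
crop=px[120:290,270:470][:,:,::-1];cv2.imwrite("pics/top0c.png",cv2.resize(crop,None,fx=4,fy=3.5,interpolation=cv2.INTER_CUBIC))
for u,v in [(349,262),(403,247),(304,138),(385,136),(325,198),(418,187),(419,182),(313,210),(432,229),(300,228)]: print(u,v,w[v,u].round(4))
s=np.load("side0.npz");ws=cloud(s)
cv2.imwrite("pics/side0c.png",cv2.resize(s["pixels"][130:270,210:400][:,:,::-1],None,fx=4,fy=4,interpolation=cv2.INTER_CUBIC))
# handle points: z>.19
for n,W in(("top",w),("side",ws)):
    R=(np.abs(W[...,0]-.6)<.2)&(np.abs(W[...,1])<.25)
    m=R&(W[...,2]>.19)&(W[...,2]<.26);print(n,m.sum(),np.nanmedian(W[m],0),np.argwhere(m).mean(0) if m.any() else 0)
    m=R&(W[...,2]>.16)&(W[...,2]<.18);print(n,m.sum(),np.nanmean(W[m],0),np.nanmin(W[m],0),np.nanmax(W[m],0))
E
```

```text
349 262 [ 0.4402 -0.0336  0.0733]
403 247 [ 0.4726 -0.1657  0.0669]
304 138 [0.7261 0.065  0.1541]
385 136 [ 0.766  -0.1442  0.0061]
325 198 [0.5823 0.0209 0.1793]
418 187 [ 0.6058 -0.1914  0.1497]
419 182 [ 0.6164 -0.1932  0.1549]
313 210 [0.5514 0.0472 0.2277]
432 229 [ 0.5177 -0.2541  0.0037]
300 228 [0.5288 0.0851 0.0088]
top 61 [0.54924667 0.04501035 0.22731242] [210.91803279 314.3442623 ]
top 844 [0.5853222  0.02051472 0.17509438] [ 0.53612546 -0.02623453  0.16000928] [0.74029378 0.06978746 0.17999925]
side 122 [0.5501084  0.05271866 0.21176095] [164.5 320. ]
side 587 [0.58504978 0.03363602 0.17324251] [ 0.53413998 -0.02088862  0.16071573] [0.63115255 0.07784887 0.17990419]
```

View pics/top0c.png

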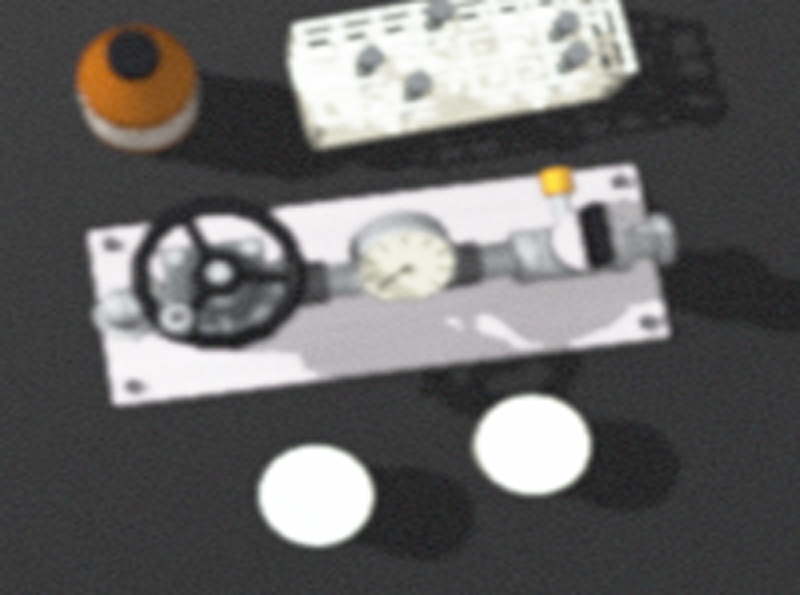

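View pics/side0c.png

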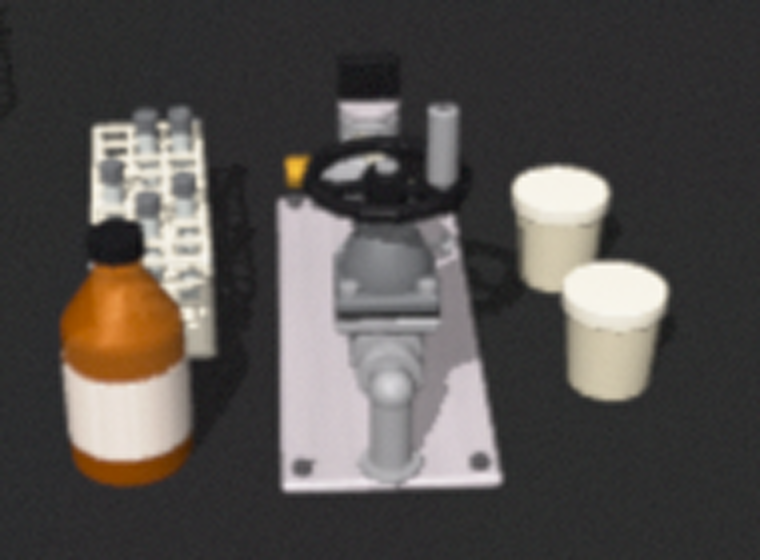

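Run:
```python
import numpy as np,cv2
from h import *
c=np.load("top0.npz");w=cloud(c);px=c["pixels"].astype(int)
R=(np.abs(w[...,0]-.6)<.1)
# wheel circle fit: dark pixels z .155-.19 near wheel
m=(np.hypot(w[...,0]-.583,w[...,1]-.02)<.07)&(w[...,2]>.155)&(w[...,2]<.185)&(px.max(-1)<70)
p=w[m];r=np.hypot(p[:,0]-.583,p[:,1]-.021);q=p[r>.038]
(x,y),rad=cv2.minEnclosingCircle((q[:,:2]*1000).astype(np.float32));print("wheel",x,y,rad,len(q))
from scipy.optimize import least_squares
f=least_squares(lambda a:np.hypot(q[:,0]-a[0],q[:,1]-a[1])-.044,[.583,.021],loss='soft_l1',f_scale=.003);print(f.x)
# wing
m=(np.hypot(w[...,0]-.606,w[...,1]+.192)<.05)&(w[...,2]>.135)&(px.max(-1)<80)
p=w[m];print("wing",m.sum(),p.mean(0),p.min(0),p.max(0));
rc=cv2.minAreaRect((p[:,:2]*1000).astype(np.float32));print(rc)
# jars & bottle
for n,a,b,lo in(("ja",.44,-.034,.055),("jb",.473,-.166,.055),("bot",.726,.065,.03),("rack",.745,-.125,.03)):
    m=(np.hypot(w[...,0]-a,w[...,1]-b)<(.13 if n=="rack" else .05))&(w[...,2]>lo)&(w[...,0]>(.67 if n=='rack' else 0));p=w[m];print(n,m.sum(),p.mean(0),p.min(0),p.max(0))
# plate
m=(w[...,2]>.0005)&(w[...,2]<.02)&(px.min(-1)>140)&(np.abs(w[...,0]-.58)<.12)&(np.abs(w[...,1]+.08)<.22);p=w[m];print(cv2.minAreaRect((p[:,:2]*1000).astype(np.float32)))
```

```text
wheel 584.9259033203125 21.5244140625 49.01405715942383 390
[0.58395953 0.02233265]
wing 89 [ 0.60602014 -0.19376793  0.14863427] [ 0.58836707 -0.20035163  0.13550202] [ 0.62442015 -0.18802324  0.15616767]
((606.5038452148438, -194.4767303466797), (36.50986862182617, 10.034793853759766), 6.153064727783203)
ja 592 [ 0.44272131 -0.03376947  0.06982349] [ 0.41135725 -0.06599075  0.05775596] [ 0.47381454 -0.00243971  0.07651612]
jb 587 [ 0.4743229  -0.16512603  0.06983868] [ 0.44364266 -0.19758966  0.0582875 ] [ 0.50656376 -0.13361161  0.07756915]
bot 816 [0.72339431 0.06574987 0.10979887] [0.69762222 0.03077313 0.03069563] [0.76914457 0.10278352 0.16156875]
rack 1938 [ 0.75322168 -0.13649028  0.06604932] [ 0.70007432 -0.24193881  0.03011994] [ 0.80988806 -0.0314017   0.10889481]
((554.338623046875, -84.09925842285156), (215.88705444335938, 364.9417724609375), 6.567602634429932)
```

```bash
cat >> h.py <<'E'
from scipy.spatial.transform import Rotation as Rot
def rel(o,target,yaw_jaw=None):
    """shift in tool axes (mm) to reach world target, and turn about tool x (deg) for jaw heading yaw (deg)"""
    R=Rot.from_quat(o["ee_rot"]);d=R.inv().apply(np.array(target)-o["position"])*1000
    out=[d.round(1)]
    if yaw_jaw is not None:
        a=np.radians(yaw_jaw);z=np.array([np.cos(a),np.sin(a),0]);x=np.array([0,0,-1.]);y=np.cross(z,x)
        Rt=Rot.from_matrix(np.stack([x,y,z],1))
        out.append((R.inv()*Rt).as_rotvec(degrees=True).round(1))
    return out
E
python3 - <<'E'
import numpy as np
from workcell import readout
from h import *
o=readout.get_obs();print(Rot.from_quat(o["ee_rot"]).as_matrix().round(3))
for y in(96,-84):print(y,rel(o,[.606,-.194,.24],y))
w=cloud(np.load("top0.npz"));print(w[171,405:413].round(3))
E
```

```text
[[-0.    -0.939  0.344]
 [-0.001  0.344  0.939]
 [-1.    -0.    -0.001]]
96 [array([  -8.6, -635.7, -598.1]), array([-26.2,  -0.1,  -0. ])]
-84 [array([  -8.6, -635.7, -598.1]), array([ 1.538e+02, -0.000e+00,  1.000e-01])]
[[ 0.659 -0.18   0.067]
 [ 0.658 -0.182  0.07 ]
 [ 0.658 -0.184  0.071]
 [ 0.658 -0.186  0.073]
 [ 0.657 -0.188  0.076]
 [ 0.658 -0.191  0.073]
 [ 0.658 -0.194  0.073]
 [ 0.658 -0.196  0.073]]
```

```bash
python3 -m inch '[[[10,0,0],[-30,-35,-33],0],[[20,0,0],[-40,-80,-75],0],[[30,0,0],[-40,-122,-115],0],[[40,0,0],[-40,-165,-155],0],[[50,0,0],[-40,-207,-195],0],[[60,0,0],[-40,-250,-235],0],[[70,0,0],[-40,-292,-275],0],[[80,0,0],[-40,-335,-315],0],[[90,0,0],[-40,-377,-355],0],[[100,0,0],[-40,-420,-395],0]]'
python3 - <<'E'
from workcell import readout
from h import *
o=readout.get_obs();print(o["joint_pos"].round(2),o["ft_force"],rel(o,[.606,-.194,.24],-84))
E
```

```text
clock: 1.4
position: [0.4739, 0.0692, 0.2712]
ee_rot: [0.186, 0.682, -0.186, 0.682]
ft_force: [0.3, 0.1, 1.2]
grip_width: 1.0
[-0.71 -0.04  0.47  1.79  0.02  1.38 -0.78] [0.28218033 0.10320175 1.21492171] [array([  31.4, -159.8,  247.3]), array([53.5,  0. ,  0. ])]
```

```bash
python3 -m inch '[[[9,0,0],[0,-27,41],0],[[18,0,0],[0,-53,82],0],[[27,0,0],[0,-80,123],0],[[36,0,0],[0,-107,165],0],[[45,0,0],[0,-133,206],0],[[53.5,0,0],[0,-160,247],0],[[53.5,0,0],[0,-160,247],0],[[53.5,0,0],[0,-160,247],0]]'
python3 - <<'E'
from workcell import readout,camera
from h import *
o=readout.get_obs();print(o["position"],o["joint_pos"].round(2),o["ft_force"],rel(o,[.606,-.194,.24],-84))
c=camera("wrist");cv2.imwrite("pics/wrist1.png",c["pixels"][:,:,::-1]);np.savez("wrist1.npz",p=o["position"],q=o["ee_rot"],**c)
E
```

```text
clock: 2.4
position: [0.6055, -0.1934, 0.2709]
ee_rot: [0.472, 0.526, -0.473, 0.526]
ft_force: [-0.8, 0.5, -0.0]
grip_width: 0.997
[ 0.60552837 -0.19341792  0.27093387] [-0.32  0.41  0.77  1.4  -0.28  1.44 -1.02] [-0.77791239  0.46200568 -0.01350909] [array([30.9,  0.4,  0.6]), array([0.1, 0. , 0. ])]
```

View pics/wrist1.png

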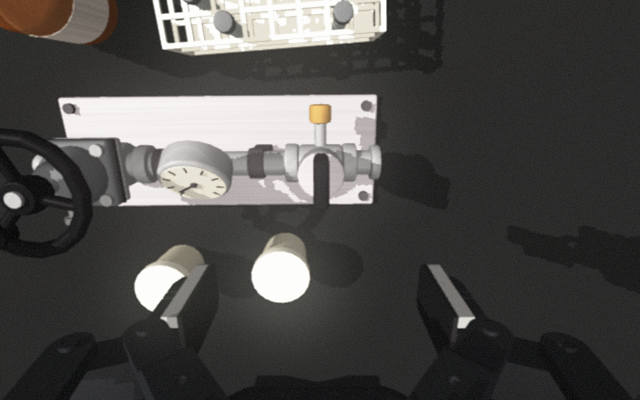

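The wrist view shows the wing upright at about (321,180), aligned with the jaws' pads, so I'll measure it with depth.

```bash
cat >> h.py <<'E'
def wcloud(c,p,q):
    K=c["intrinsics"];T=c["T_tool_cam"];Z=c["range_z"].astype(float)
    v,u=np.mgrid[:400,:640]
    P=np.stack([(u-K[0,2])*Z/K[0,0],(v-K[1,2])*Z/K[1,1],Z],-1)
    P=P@T[:3,:3].T+T[:3,3]
    w=P@Rot.from_quat(q).as_matrix().T+p
    w[Z==0]=np.nan
    return w
E
python3 - <<'E'
from h import *
c=np.load("wrist1.npz");w=wcloud(c,c["p"],c["q"]);px=c["pixels"].astype(int)
m=(np.hypot(w[...,0]-.606,w[...,1]+.192)<.035)&(w[...,2]>.13)&(w[...,2]<.16)&(px.max(-1)<80)
p=w[m];t=p[p[:,2]>.145];print(m.sum(),len(t),t.mean(0),t.min(0),t.max(0));print(cv2.minAreaRect((t[:,:2]*1000).astype(np.float32)))
m=(np.hypot(w[...,0]-.58,w[...,1]-.022)<.06)&(w[...,2]>.16)&(w[...,2]<.19);p=w[m]
q=p[np.hypot(p[:,0]-.583,p[:,1]-.021)>.038]
from scipy.optimize import least_squares
f=least_squares(lambda a:np.hypot(q[:,0]-a[0],q[:,1]-a[1])-.044,[.583,.021],loss='soft_l1',f_scale=.003);print(f.x,len(q),q.min(0),q.max(0))
hub=w[195:206,8:19].reshape(-1,3);print(np.median(hub,0))
E
```

```text
784 736 [ 0.61079559 -0.19523057  0.15026943] [ 0.58929668 -0.20363334  0.14503538] [ 0.63060264 -0.18782274  0.1526147 ]
((610.0675659179688, -195.70726013183594), (41.23242950439453, 12.181946754455566), 6.309799671173096)
[0.58503475 0.02025029] 3646 [ 0.53519414 -0.02695518  0.16467653] [0.63341009 0.04109157 0.1788695 ]
[0.58411452 0.02254532 0.17904055]
```

```bash
python3 -m inch '[[[0,0,0],[30,3,2],0],[[0,0,0],[70,3,2],0.2],[[0,0,0],[110,3,2],0.2],[[0,0,0],[135,3,2],0.2],[[0,0,0],[147,3,2],0.2],[[0,0,0],[147,3,2],0.2]]' 40
python3 - <<'E'
from workcell import readout,camera
from h import *
o=readout.get_obs();print(o["joint_pos"].round(2),rel(o,[.609,-.195,.123],-84))
c=camera("wrist");cv2.imwrite("pics/wrist2.png",c["pixels"][:,:,::-1])
E
```

```text
clock: 3.2
position: [0.6088, -0.1934, 0.1244]
ee_rot: [0.472, 0.527, -0.472, 0.526]
ft_force: [0.3, -0.4, -0.1]
grip_width: 0.801
[-0.29  0.52  0.71  1.58 -0.36  1.18 -0.97] [array([1.4, 0.1, 1.6]), array([ 0.2, -0.1,  0. ])]
```

View pics/wrist2.png

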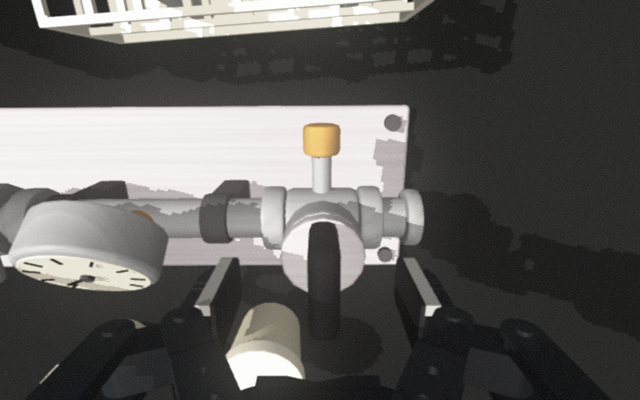

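The wing is between the open pads at (325,280), and the pads are at about x = 218 and 418. I'll centre 1.6 mm and close.

```bash
python3 -m inch '[[[0,0,0],[1,0,1.6],0.5],[[0,0,0],[1,0,1.6],1],[[0,0,0],[1,0,1.6],1],[[0,0,0],[1,0,1.6],1],[[0,0,0],[1,0,1.6],1],[[0,0,0],[1,0,1.6],1]]' 50
python3 - <<'E'
from workcell import readout,camera
from h import *
o=readout.get_obs();print(o["position"],o["ft_force"],o["torque"],o["grip_width"])
c=camera("wrist");cv2.imwrite("pics/wrist3.png",c["pixels"][:,:,::-1])
E
```

```text
clock: 4.0
position: [0.6096, -0.1959, 0.1247]
ee_rot: [0.473, 0.526, -0.472, 0.527]
ft_force: [-1.3, -0.7, 5.4]
grip_width: 0.142
[ 0.60956545 -0.19586908  0.12469244] [-1.27504623 -0.67021345  5.35289439] [-0.22212526  0.24334979  0.12214878] 0.14218589600266013
```

View pics/wrist3.png

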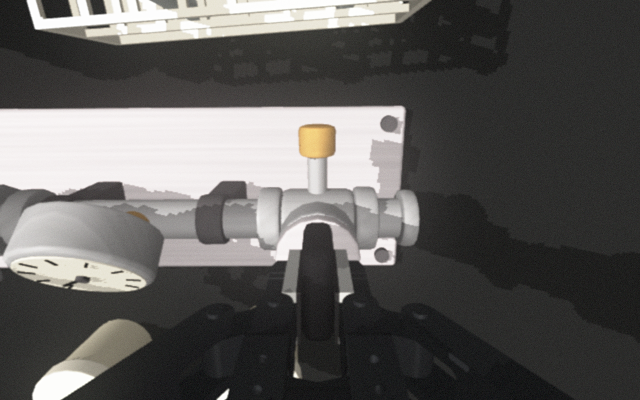

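The wing is gripped at a 12 mm opening. Now turning it anticlockwise, which is negative about tool x.

```bash
python3 -m inch '[[[-9,0,0],[0,0,0],1],[[-18,0,0],[0,0,0],1],[[-27,0,0],[0,0,0],1],[[-36,0,0],[0,0,0],1],[[-45,0,0],[0,0,0],1],[[-54,0,0],[0,0,0],1],[[-62,0,0],[0,0,0],1],[[-69,0,0],[0,0,0],1],[[-70,0,0],[0,0,0],1],[[-70,0,0],[0,0,0],1]]'
python3 - <<'E'
from workcell import readout,camera
from h import *
o=readout.get_obs();print(o["position"],o["ft_force"],o["torque"],o["grip_width"],rel(o,[.609,-.195,.123],-84))
c=camera("wrist");cv2.imwrite("pics/wrist4.png",c["pixels"][:,:,::-1]);np.savez("wrist4.npz",p=o["position"],q=o["ee_rot"],**c)
c=camera("top");cv2.imwrite("pics/top4.png",cv2.resize(c["pixels"][120:290,270:470][:,:,::-1],None,fx=4,fy=3.5))
E
```

```text
clock: 5.3
position: [0.6096, -0.196, 0.1247]
ee_rot: [0.086, 0.701, -0.086, 0.702]
ft_force: [0.5, -1.0, 2.2]
grip_width: 0.142
[ 0.60956139 -0.19598562  0.1247196 ] [ 0.46101594 -0.95801764  2.18517506] [-0.14235724  0.01873997 -0.33626456] 0.14208646273453351 [array([ 1.7,  0.8, -0.8]), array([70. ,  0.1, -0.1])]
```

View pics/wrist4.png

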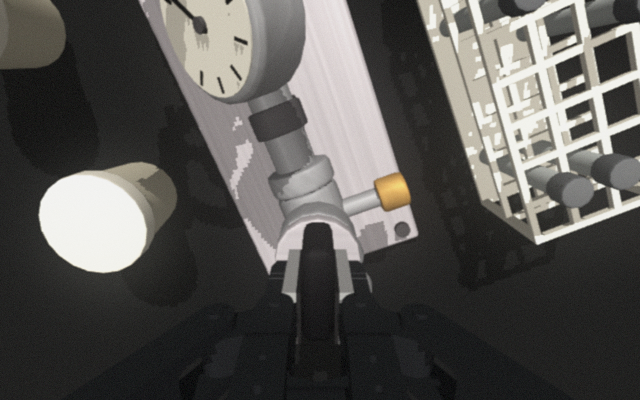

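The wing stayed aligned with the pads, with the moment at the wrist above the spring's 0.16, so it's at the stop. Releasing.

```bash
python3 -m inch '[[[-70,0,0],[0,0,0],0]]' >/dev/null 2>&1 || true
python3 - <<'E'
from workcell import readout
o=readout.get_obs();print(o["clock"],o["grip_width"],o["ee_rot"],o["torque"])
E
```

```text
5.525 0.34377531736267647 [ 0.01786021  0.70649342 -0.01826189  0.70725849] [-0.39951892 -0.12996438 -0.14527525]
```

I wrote that row's turn relative to the wrong pose, so the tool turned about 10 degrees more while opening. The jaws were already coming apart. I'll hold here, open fully and check.

```bash
python3 -m inch '[[[0,0,0],[0,0,0],0],[[0,0,0],[0,0,0],0],[[0,0,0],[0,0,0],0],[[0,0,0],[0,0,0],0],[[0,0,0],[0,0,0],0],[[0,0,0],[0,0,0],0]]'
python3 - <<'E'
from workcell import readout,camera
from h import *
o=readout.get_obs();print(o["torque"],rel(o,[.609,-.195,.25],0))
c=camera("wrist");cv2.imwrite("pics/wrist5.png",c["pixels"][:,:,::-1])
E
```

```text
clock: 6.28
position: [0.6095, -0.1959, 0.1244]
ee_rot: [0.018, 0.706, -0.018, 0.707]
ft_force: [0.1, 0.5, -0.2]
grip_width: 0.997
[ 0.02212427 -0.01373933  0.01881259] [array([-125.6,    0.8,   -0.4]), array([-2.9,  0.1,  0. ])]
```

View pics/wrist5.png

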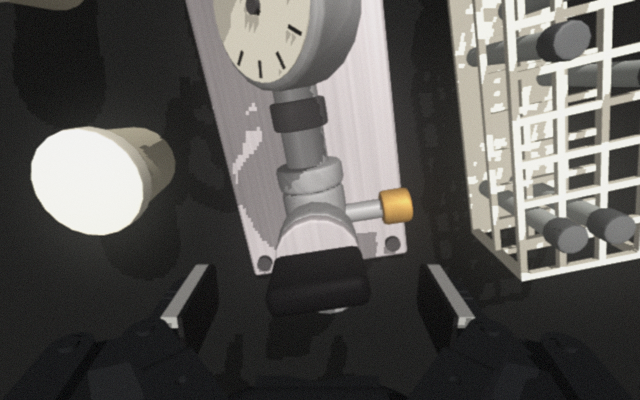

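The wing has sprung back to rest, lying along the yellow stem at (318,280), with the pads clear. Moving up and over to the handle, with the jaw heading at 0.

```bash
python3 -m inch '[[[0,0,0],[-60,0,0],0],[[-1,0,0],[-120,5,0],0],[[-2,0,0],[-145,35,-8],0],[[-2.8,0,0],[-145,80,-18],0],[[-2.8,0,0],[-145,125,-30],0],[[-2.8,0,0],[-145,170,-45],0],[[-2.8,0,0],[-145,215,-55],0],[[-2.8,0,0],[-145,240,-58],0],[[-2.8,0,0],[-145,240,-58],0],[[-2.8,0,0],[-145,240,-58],0]]'
python3 - <<'E'
from workcell import readout,camera
from h import *
o=readout.get_obs();print(o["joint_pos"].round(2),rel(o,[.551,.0447,.188],0))
c=camera("wrist");cv2.imwrite("pics/wrist6.png",c["pixels"][:,:,::-1]);w=wcloud(c,o["position"],o["ee_rot"])
np.savez("wrist6.npz",p=o["position"],q=o["ee_rot"],**c)
m=(np.hypot(w[...,0]-.551,w[...,1]-.045)<.03)&(w[...,2]>.2)&(w[...,2]<.24);p=w[m];print(m.sum());t=p[p[:,2]>.223];print(len(t),t.min(0),t.max(0),t.mean(0),np.argwhere(m).mean(0))
E
```

```text
clock: 7.58
position: [0.5639, 0.0454, 0.2692]
ee_rot: [0.001, 0.707, -0.002, 0.708]
ft_force: [0.0, -0.0, 0.7]
grip_width: 1.0
[-0.44  0.18  0.32  1.58 -0.06  1.39 -0.12] [array([ 81.2,  -0.7, -12.9]), array([-0.2,  0.1,  0.1])]
947
606 [0.54287203 0.03851133 0.22309649] [0.55930975 0.05471163 0.22914954] [0.55131365 0.04728174 0.22655158] [221.91974657 296.98732841]
```

View pics/wrist6.png

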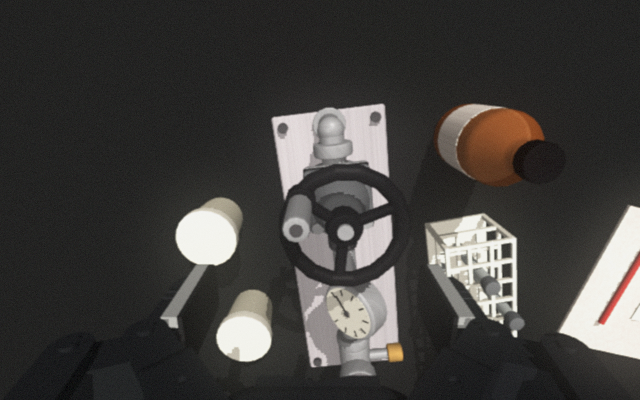

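The handle top is at (296,230), world (0.551, 0.047, 0.227). Descending over it and closing.

```bash
python3 -m inch '[[[0,0,0],[5,1.4,-13],0],[[0,0,0],[35,1.4,-13],0],[[0,0,0],[65,1.4,-13],0.3],[[0,0,0],[81,1.4,-13],0.6],[[0,0,0],[81,1.4,-13],1],[[0,0,0],[81,1.4,-13],1],[[0,0,0],[81,1.4,-13],1],[[0,0,0],[81,1.4,-13],1],[[0,0,0],[81,1.4,-13],1]]' 60
python3 - <<'E'
from workcell import readout,camera
from h import *
o=readout.get_obs();print(o["position"],o["torque"],o["joint_pos"].round(2))
c=camera("wrist");cv2.imwrite("pics/wrist7.png",c["pixels"][:,:,::-1])
E
```

```text
clock: 8.75
position: [0.5515, 0.0462, 0.1893]
ee_rot: [0.001, 0.706, -0.002, 0.708]
ft_force: [-2.2, -1.8, 6.4]
grip_width: 0.181
[0.55153958 0.04622279 0.18927389] [-0.4483001   0.38521161 -0.03499841] [-0.44  0.2   0.31  1.73 -0.06  1.22 -0.12]
```

View pics/wrist7.png

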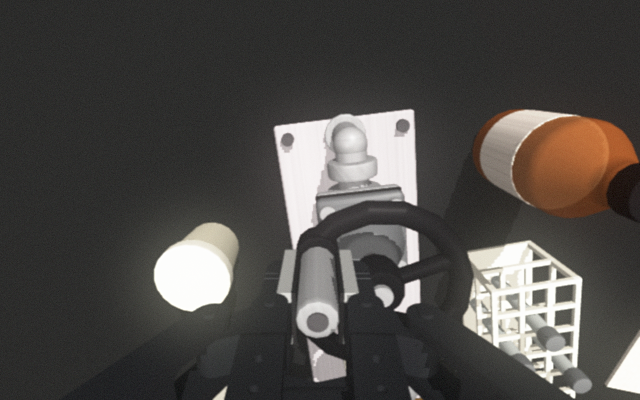

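Handle gripped, visible between the pads at (318,290). Next, working out the circle offsets for turning clockwise.

```bash
cat >> h.py <<'E'
def circ(o,C,step,n=10,r=.04,th0=None):
    th=np.degrees(np.arctan2(o["position"][1]-C[1],o["position"][0]-C[0])) if th0 is None else th0
    p=o["position"];print("theta",th.round(1),"r",np.hypot(p[0]-C[0],p[1]-C[1]).round(4))
    for k in range(1,n+1):
        a=np.radians(th+step*k);print(k,round(th+step*k,1),rel(o,[C[0]+r*np.cos(a),C[1]+r*np.sin(a),p[2]],0)[0])
E
python3 - <<'E'
from workcell import readout
from h import *
circ(readout.get_obs(),(.585,.0235),-15,10)
E
```

```text
theta 145.9 r 0.0404
1 130.9 [0.  7.6 7.3]
2 115.9 [ 0.  13.4 16. ]
3 100.9 [ 0.1 16.7 25.9]
4 85.9 [ 0.1 17.4 36.3]
5 70.9 [ 0.1 15.3 46.5]
6 55.9 [ 0.1 10.7 55.9]
7 40.9 [ 0.2  3.8 63.7]
8 25.9 [ 0.2 -4.9 69.5]
9 10.9 [  0.2 -14.8  72.8]
10 -4.1 [  0.2 -25.2  73.5]
```

```bash
python3 -m inch '[[[0,0,0],[0,7.6,7.3],1],[[0,0,0],[0,13.4,16],1],[[0,0,0],[0,16.7,25.9],1],[[0,0,0],[0,17.4,36.3],1],[[0,0,0],[0,15.3,46.5],1],[[0,0,0],[0,10.7,55.9],1],[[0,0,0],[0,3.8,63.7],1],[[0,0,0],[0,-4.9,69.5],1]]'
python3 - <<'E'
from workcell import readout
from h import *
o=readout.get_obs();print(o["position"],o["ft_force"],o["joint_pos"].round(2));circ(o,(.585,.0235),-15,10)
E
```

```text
clock: 9.8
position: [0.6206, 0.0405, 0.1892]
ee_rot: [0.001, 0.707, -0.002, 0.707]
ft_force: [-13.0, -3.0, 7.6]
grip_width: 0.183
[0.62061021 0.04050516 0.18924841] [-12.95361673  -3.00289806   7.5568781 ] [-0.39  0.35  0.32  1.54 -0.11  1.26 -0.06]
theta 25.5 r 0.0395
1 10.5 [ 0.  -9.7  3.8]
2 -4.5 [  0.  -20.1   4.4]
3 -19.5 [  0.  -30.3   2.3]
4 -34.5 [  0.  -39.7  -2.4]
5 -49.5 [  0.1 -47.5  -9.4]
6 -64.5 [  0.1 -53.2 -18.1]
7 -79.5 [  0.1 -56.5 -28. ]
8 -94.5 [  0.1 -57.1 -38.4]
9 -109.5 [  0.1 -55.  -48.7]
10 -124.5 [  0.1 -50.3 -58. ]
```

The force in the direction of travel is small, about 3 N plus a radial push. The stop is somewhere in the next 24 to 312 degrees. The arm is stiff, so I'll make short typed moves with a force check between them.

```bash
cat > chk.py <<'E'
import sys
from workcell import readout
from h import *
C=(.5845,.0235);s=float(sys.argv[1]);lim=float(sys.argv[2])  # s=-1 clockwise
o=readout.get_obs();p=o["position"];th=np.arctan2(p[1]-C[1],p[0]-C[0]);f=o["ft_force"]
ft=s*(-f[0]*np.sin(th)+f[1]*np.cos(th));fr=f[0]*np.cos(th)+f[1]*np.sin(th)
print("t%.2f th%.1f r%.1f Ft%.1f Fr%.1f"%(o["clock"],np.degrees(th),1e3*np.hypot(p[0]-C[0],p[1]-C[1]),ft,fr))
sys.exit(1 if ft<-lim else 0)
E
q=">/dev/null"; python3 -m inch '[[[0,0,0],[0,-6,2.2],1],[[0,0,0],[0,-12.5,3.4],1]]'>/dev/null; python3 chk.py -1 15 && python3 -m inch '[[[0,0,0],[0,-2.5,0.2],1]]'>/dev/null; python3 chk.py -1 15 && python3 -m inch '[[[0,0,0],[0,-2.5,0.1],1]]'>/dev/null; python3 chk.py -1 15  && python3 -m inch '[[[0,0,0],[0,-2.5,-0.1],1]]'>/dev/null; python3 chk.py -1 15
```

```text
t10.05 th7.6 r39.8 Ft-3.8 Fr-7.9
t10.18 th5.0 r39.8 Ft-2.2 Fr-7.3
t10.30 th3.2 r39.8 Ft-2.7 Fr-7.4
t10.43 th1.5 r39.8 Ft-3.0 Fr-5.3
```

```bash
python3 -m inch '[[[0,0,0],[0,-4,0],1]]'>/dev/null; python3 chk.py -1 12 && python3 -m inch '[[[0,0,0],[0,-4,-0.2],1]]'>/dev/null && python3 chk.py -1 12 && python3 -m inch '[[[0,0,0],[0,-4,-0.4],1]]'>/dev/null && python3 chk.py -1 12 && python3 -m inch '[[[0,0,0],[0,-4,-0.6],1]]'>/dev/null && python3 chk.py -1 12 && python3 -m inch '[[[0,0,0],[0,-3.9,-0.8],1]]'>/dev/null && python3 chk.py -1 12 && python3 -m inch '[[[0,0,0],[0,-3.9,-1],1]]'>/dev/null && python3 chk.py -1 12 && python3 -m inch '[[[0,0,0],[0,-3.9,-1.2],1]]'>/dev/null && python3 chk.py -1 12 && python3 -m inch '[[[0,0,0],[0,-3.8,-1.4],1]]'>/dev/null && python3 chk.py -1 12
```

```text
t10.55 th-1.8 r39.8 Ft-3.3 Fr-7.6
t10.68 th-5.2 r39.8 Ft-3.5 Fr-7.6
t10.80 th-8.6 r39.8 Ft-3.5 Fr-7.5
t10.93 th-11.7 r39.8 Ft-2.6 Fr-6.7
t11.05 th-14.6 r39.8 Ft-3.0 Fr-6.6
t11.18 th-17.6 r39.8 Ft-3.7 Fr-6.3
t11.30 th-20.5 r39.7 Ft-4.1 Fr-5.9
t11.43 th-23.3 r39.7 Ft-2.8 Fr-5.4
```

```bash
python3 -m inch '[[[0,0,0],[0,-4.5,-2.1],1]]'>/dev/null; python3 chk.py -1 12 && python3 -m inch '[[[0,0,0],[0,-4.4,-2.4],1]]'>/dev/null && python3 chk.py -1 12 && python3 -m inch '[[[0,0,0],[0,-4.2,-2.7],1]]'>/dev/null && python3 chk.py -1 12 && python3 -m inch '[[[0,0,0],[0,-4,-3],1]]'>/dev/null && python3 chk.py -1 12 && python3 -m inch '[[[0,0,0],[0,-3.8,-3.3],1]]'>/dev/null && python3 chk.py -1 12 && python3 -m inch '[[[0,0,0],[0,-3.5,-3.5],1]]'>/dev/null && python3 chk.py -1 12 && python3 -m inch '[[[0,0,0],[0,-3.3,-3.8],1]]'>/dev/null && python3 chk.py -1 12 && python3 -m inch '[[[0,0,0],[0,-3,-4],1]]'>/dev/null && python3 chk.py -1 12 && python3 -m inch '[[[0,0,0],[0,-2.7,-4.2],1]]'>/dev/null && python3 chk.py -1 12 && python3 -m inch '[[[0,0,0],[0,-2.4,-4.4],1]]'>/dev/null && python3 chk.py -1 12 && python3 -m inch '[[[0,0,0],[0,-2.1,-4.5],1]]'>/dev/null && python3 chk.py -1 12
```

```text
t11.55 th-27.3 r39.7 Ft-2.0 Fr-4.5
t11.68 th-31.6 r39.7 Ft-3.3 Fr-3.6
t11.80 th-36.3 r39.7 Ft-3.2 Fr-3.7
t11.93 th-41.4 r39.7 Ft-3.4 Fr-3.6
t12.05 th-46.8 r39.7 Ft-3.5 Fr-4.3
t12.18 th-52.1 r39.7 Ft-3.4 Fr-4.7
t12.30 th-57.4 r39.7 Ft-2.5 Fr-4.4
t12.43 th-62.6 r39.7 Ft-3.6 Fr-4.3
t12.55 th-67.9 r39.7 Ft-3.8 Fr-5.2
t12.68 th-73.2 r39.7 Ft-3.5 Fr-6.0
t12.80 th-78.5 r39.7 Ft-3.6 Fr-5.9
```

```bash
python3 -m inch '[[[0,0,0],[0,-0.8,-4.9],1]]'>/dev/null; python3 chk.py -1 12 && python3 -m inch '[[[0,0,0],[0,-0.3,-5],1]]'>/dev/null && python3 chk.py -1 12 && python3 -m inch '[[[0,0,0],[0,0.1,-5],1]]'>/dev/null && python3 chk.py -1 12 && python3 -m inch '[[[0,0,0],[0,0.6,-5],1]]'>/dev/null && python3 chk.py -1 12 && python3 -m inch '[[[0,0,0],[0,1,-4.9],1]]'>/dev/null && python3 chk.py -1 12 && python3 -m inch '[[[0,0,0],[0,1.5,-4.8],1]]'>/dev/null && python3 chk.py -1 12 && python3 -m inch '[[[0,0,0],[0,1.9,-4.6],1]]'>/dev/null && python3 chk.py -1 12 && python3 -m inch '[[[0,0,0],[0,2.3,-4.4],1]]'>/dev/null && python3 chk.py -1 12 && python3 -m inch '[[[0,0,0],[0,2.7,-4.2],1]]'>/dev/null && python3 chk.py -1 12 && python3 -m inch '[[[0,0,0],[0,3.1,-3.9],1]]'>/dev/null && python3 chk.py -1 12 && python3 -m inch '[[[0,0,0],[0,3.4,-3.7],1]]'>/dev/null && python3 chk.py -1 12 && python3 -m inch '[[[0,0,0],[0,3.7,-3.3],1]]'>/dev/null && python3 chk.py -1 12; python3 -c "
from workcell import readout;print(readout.get_obs()['joint_pos'].round(2))"
```

```text
t12.93 th-84.2 r39.6 Ft-3.7 Fr-2.4
t13.05 th-90.8 r39.7 Ft-3.2 Fr-3.7
t13.18 th-97.7 r39.7 Ft-3.3 Fr-4.9
t13.30 th-104.7 r39.8 Ft-2.5 Fr-5.9
t13.43 th-111.6 r39.8 Ft-2.5 Fr-7.7
t13.55 th-118.6 r39.8 Ft-3.7 Fr-8.4
t13.68 th-125.4 r39.8 Ft-3.0 Fr-9.7
t13.80 th-132.3 r39.8 Ft-3.8 Fr-9.6
t13.93 th-139.1 r39.8 Ft-3.9 Fr-12.5
t14.05 th-145.9 r39.8 Ft-2.6 Fr-12.7
t14.18 th-152.6 r39.8 Ft-2.9 Fr-15.6
t14.30 th-158.8 r39.9 Ft-3.2 Fr-16.9
[-0.36  0.16  0.31  1.77 -0.1   1.18  0.03]
```

```bash
python3 -m inch '[[[0,0,0],[0,4.8,-1.5],1]]'>/dev/null; python3 chk.py -1 12 && python3 -m inch '[[[0,0,0],[0,4.9,-1],1]]'>/dev/null && python3 chk.py -1 12 && python3 -m inch '[[[0,0,0],[0,5,-0.4],1]]'>/dev/null && python3 chk.py -1 12 && python3 -m inch '[[[0,0,0],[0,5,0.2],1]]'>/dev/null && python3 chk.py -1 12 && python3 -m inch '[[[0,0,0],[0,5,0.7],1]]'>/dev/null && python3 chk.py -1 12 && python3 -m inch '[[[0,0,0],[0,4.9,1.2],1]]'>/dev/null && python3 chk.py -1 12 && python3 -m inch '[[[0,0,0],[0,4.7,1.7],1]]'>/dev/null && python3 chk.py -1 12 && python3 -m inch '[[[0,0,0],[0,4.5,2.2],1]]'>/dev/null && python3 chk.py -1 12 && python3 -m inch '[[[0,0,0],[0,4.2,2.6],1]]'>/dev/null && python3 chk.py -1 12 && python3 -m inch '[[[0,0,0],[0,3.9,3.1],1]]'>/dev/null && python3 chk.py -1 12; python3 -c "
from workcell import readout;print(readout.get_obs()['joint_pos'].round(2))"
```

```text
t14.43 th-164.9 r39.7 Ft-3.3 Fr-5.0
t14.55 th-170.2 r39.7 Ft-4.2 Fr-5.4
t14.68 th-175.2 r39.7 Ft-3.4 Fr-4.5
t14.80 th179.8 r39.7 Ft-3.2 Fr-2.6
t14.93 th174.0 r39.8 Ft-2.5 Fr-1.8
t15.05 th167.3 r39.9 Ft-2.9 Fr-1.2
t15.18 th160.3 r39.9 Ft-4.0 Fr-3.1
t15.30 th153.0 r40.0 Ft-3.4 Fr-3.3
t15.43 th145.7 r40.1 Ft-3.0 Fr-3.8
t15.55 th142.8 r40.0 Ft-29.0 Fr4.4
[-0.41  0.18  0.29  1.75 -0.09  1.19 -0.06]
```

Force jumped to 29 N against the travel at θ≈142.8°, which looks like the stop. I'll push gently once more to confirm and dwell.

```bash
python3 -m inch '[[[0,0,0],[0,0.8,0.6],1],[[0,0,0],[0,0.8,0.6],1]]'; python3 chk.py -1 12; python3 -m inch '[[[0,0,0],[0,0.8,0.6],1],[[0,0,0],[0,0.8,0.6],1]]'>/dev/null; python3 chk.py -1 12;  python3 - <<'E'
from workcell import readout,camera
from h import *
o=readout.get_obs();print(o["position"],o["ft_force"])
for n in("wrist","top","side"):
    c=camera(n);cv2.imwrite(f"pics/{n}8.png",c["pixels"][:,:,::-1]);np.savez(n+"8.npz",p=o["position"],q=o["ee_rot"],**c)
circ(o,(.5845,.0235),20,10)
E
```

```text
clock: 15.8
position: [0.5523, 0.0474, 0.1894]
ee_rot: [0.002, 0.699, 0.021, 0.715]
ft_force: [-6.7, -8.4, 3.3]
grip_width: 0.183
t15.80 th143.4 r40.1 Ft-10.7 Fr0.3
t16.05 th143.5 r40.1 Ft-9.3 Fr-0.2
[0.55228462 0.04737968 0.18938795] [-5.33169438 -7.56853887  1.81238913]
theta 143.5 r 0.0401
1 163.5 [ -0.5 -12.3  -6.4]
2 183.5 [ -1.  -26.1  -8.4]
3 203.5 [ -1.3 -39.6  -5.5]
4 223.5 [ -1.5 -51.4   1.8]
5 243.5 [ -1.6 -60.   12.8]
6 263.5 [ -1.4 -64.3  26. ]
7 283.5 [ -1.1 -63.8  39.9]
8 303.5 [ -0.7 -58.6  52.7]
9 323.5 [ -0.2 -49.4  63.1]
10 343.5 [  0.4 -37.1  69.6]
```

View pics/wrist8.png

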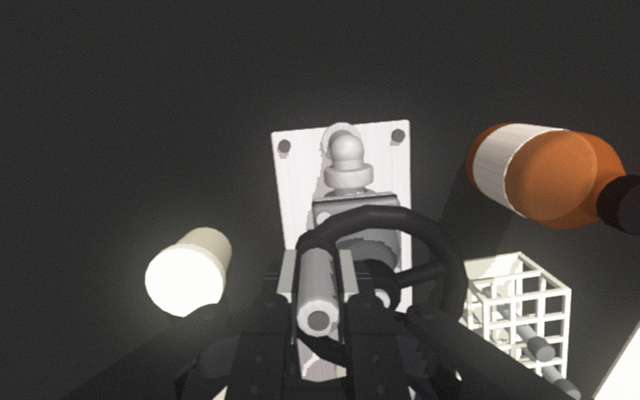

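View pics/top8.png

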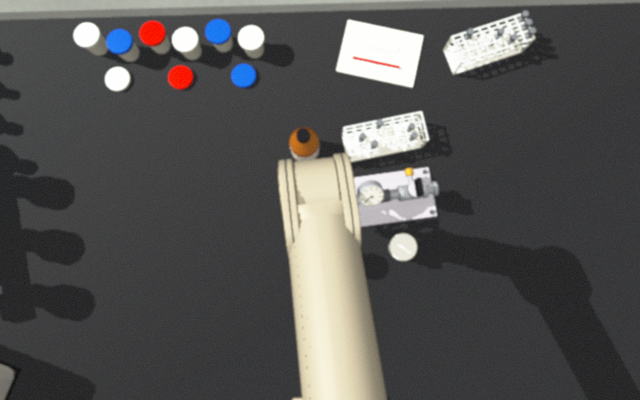

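The stop is confirmed at θ≈143.4° with about 10 N held. The handle is still central in the pads at (318,290), and the bottle, rack and visible jar look unmoved. The tool has tilted slightly, so I'll correct that while opening.

```bash
sed -i 's|p=o\["position"\];print("theta"|p=o["position"];print("turn",rel(o,p,0)[1]);print("theta"|' h.py
python3 - <<'E'
from workcell import readout
from h import *
o=readout.get_obs();circ(o,(.5845,.0235),18,10)
E
```

```text
turn [ 1.5  1.2 -1.8]
theta 143.5 r 0.0401
1 161.5 [ -0.5 -11.   -6. ]
2 179.5 [ -0.9 -23.3  -8.4]
3 197.5 [ -1.2 -35.7  -6.9]
4 215.5 [ -1.5 -47.   -1.6]
5 233.5 [ -1.6 -56.2   7. ]
6 251.5 [ -1.5 -62.3  17.9]
7 269.5 [ -1.3 -64.6  30.2]
8 287.5 [ -1.  -63.1  42.6]
9 305.5 [ -0.6 -57.9  53.9]
10 323.5 [ -0.2 -49.3  63.1]
```

```bash
python3 -m inch '[[[0.3,0.2,-0.4],[-0.5,-11,-6],1],[[0.6,0.5,-0.8],[-0.9,-23.3,-8.4],1],[[1,0.8,-1.2],[-1.2,-35.7,-6.9],1],[[1.5,1.2,-1.8],[-1.5,-47,-1.6],1],[[1.5,1.2,-1.8],[-1.6,-56.2,7],1],[[1.5,1.2,-1.8],[-1.5,-62.3,17.9],1],[[1.5,1.2,-1.8],[-1.3,-64.6,30.2],1],[[1.5,1.2,-1.8],[-1,-63.1,42.6],1],[[1.5,1.2,-1.8],[-0.6,-57.9,53.9],1],[[1.5,1.2,-1.8],[-0.2,-49.3,63.1],1]]'; python3 chk.py 1 50
python3 - <<'E'
from workcell import readout
from h import *
o=readout.get_obs();circ(o,(.5845,.0235),18,10)
E
```

```text
clock: 17.45
position: [0.6171, 0.0, 0.1894]
ee_rot: [-0.0, 0.707, -0.0, 0.707]
ft_force: [-9.8, 3.0, 3.6]
grip_width: 0.178
t17.45 th-35.8 r40.2 Ft-3.3 Fr-9.7
turn [-0. -0.  0.]
theta -35.8 r 0.0402
1 -17.8 [-0.  11.3  5.5]
2 0.2 [-0.  23.6  7.4]
3 18.2 [-0.  36.   5.4]
4 36.2 [-0.  47.1 -0.3]
5 54.2 [-0.  55.9 -9.2]
6 72.2 [ -0.   61.6 -20.4]
7 90.2 [ -0.   63.5 -32.7]
8 108.2 [ -0.   61.5 -45.1]
9 126.2 [  0.   55.7 -56.2]
10 144.2 [  0.   46.8 -65. ]
```

```bash
python3 -m inch '[[[0,0,0],[0,11.3,5.5],1],[[0,0,0],[0,23.6,7.2],1],[[0,0,0],[0,36,5.2],1],[[0,0,0],[0,47.1,-0.4],1],[[0,0,0],[0,55.9,-9.2],1],[[0,0,0],[0,61.6,-20.4],1],[[0,0,0],[0,63.5,-32.7],1],[[0,0,0],[0,61.5,-45.1],1],[[0,0,0],[0,55.7,-56.2],1],[[0,0,0],[0,46.8,-65],1]]'; python3 chk.py 1 50
python3 - <<'E'
from workcell import readout
from h import *
o=readout.get_obs();circ(o,(.5845,.0235),18,10)
E
```

```text
clock: 18.7
position: [0.5521, 0.0472, 0.1894]
ee_rot: [-0.0, 0.707, 0.0, 0.707]
ft_force: [10.6, -2.9, -7.2]
grip_width: 0.177
t18.70 th143.9 r40.1 Ft-3.9 Fr-10.3
turn [0.  0.1 0. ]
theta 143.9 r 0.0401
1 161.9 [ -0.  -11.2  -5.6]
2 179.9 [ -0.  -23.6  -7.6]
3 197.9 [ -0.  -35.9  -5.7]
4 215.9 [  0.  -47.1  -0. ]
5 233.9 [  0.  -56.    8.8]
6 251.9 [  0.  -61.7  19.9]
7 269.9 [  0.  -63.7  32.3]
8 287.9 [  0.  -61.8  44.6]
9 305.9 [  0.1 -56.1  55.8]
10 323.9 [  0.1 -47.3  64.7]
```

One full turn is done (θ 143.9°). On to the second.

```bash
python3 -m inch '[[[0,0,0],[0,-11.2,-5.6],1],[[0,0,0],[0,-23.6,-7.6],1],[[0,0,0],[0,-35.9,-5.7],1],[[0,0,0],[0,-47.1,0],1],[[0,0,0],[0,-56,8.8],1],[[0,0,0],[0,-61.7,19.9],1],[[0,0,0],[0,-63.7,32.3],1],[[0,0,0],[0,-61.8,44.6],1],[[0,0,0],[0,-56.1,55.8],1],[[0,0,0],[0,-47.3,64.7],1]]'; python3 chk.py 1 50
python3 - <<'E'
from workcell import readout
from h import *
o=readout.get_obs();circ(o,(.5845,.0235),18,10)
print(rel(o,[.5523,.0474,.1894],0))
E
```

```text
clock: 19.95
position: [0.6172, 0.0001, 0.1894]
ee_rot: [-0.0, 0.707, 0.0, 0.707]
ft_force: [-10.3, 2.6, 3.4]
grip_width: 0.182
t19.95 th-35.6 r40.2 Ft-3.9 Fr-9.9
turn [ 0. -0.  0.]
theta -35.6 r 0.0402
1 -17.6 [-0.  11.3  5.5]
2 0.4 [-0.  23.7  7.4]
3 18.4 [-0.  36.   5.3]
4 36.4 [-0.  47.1 -0.4]
5 54.4 [-0.  55.9 -9.3]
6 72.4 [ -0.   61.5 -20.5]
7 90.4 [ -0.   63.4 -32.9]
8 108.4 [ -0.   61.4 -45.2]
9 126.4 [ -0.   55.7 -56.3]
10 144.4 [  0.   46.7 -65.1]
[array([ -0. ,  47.3, -64.8]), array([ 0., -0.,  0.])]
```

```bash
python3 -m inch '[[[0,0,0],[0,11.3,5.5],1],[[0,0,0],[0,23.7,7.2],1],[[0,0,0],[0,36,5.2],1],[[0,0,0],[0,47.1,-0.4],1],[[0,0,0],[0,55.9,-9.2],1],[[0,0,0],[0,61.5,-20.4],1],[[0,0,0],[0,63.4,-32.9],1],[[0,0,0],[0,61.4,-45.1],1],[[0,0,0],[0,55.7,-56.2],1],[[0,0,0],[0,47.1,-64.9],1]]'; python3 -m inch '[[[0,0,0],[0,0,0],1],[[0,0,0],[0,0,0],1],[[0,0,0],[0,0,0],1]]'; python3 chk.py 1 50
python3 - <<'E'
from workcell import readout,camera
from h import *
o=readout.get_obs();print(o["position"],o["joint_velocities"].round(4))
c0=np.load("top0.npz")
for n in("wrist","side","top"):
    c=camera(n);cv2.imwrite(f"pics/{n}9.png",c["pixels"][:,:,::-1])
E
```

```text
clock: 21.2
position: [0.5522, 0.0473, 0.1895]
ee_rot: [-0.0, 0.707, 0.0, 0.708]
ft_force: [9.7, -2.1, -6.9]
grip_width: 0.18
clock: 21.58
position: [0.5522, 0.0472, 0.1894]
ee_rot: [-0.0, 0.707, 0.0, 0.707]
ft_force: [1.2, -5.0, -2.0]
grip_width: 0.184
t21.57 th143.7 r40.1 Ft3.3 Fr-3.9
[0.55219908 0.04718542 0.18938039] [ 0.0007  0.003  -0.0009 -0.0018 -0.0022 -0.0003 -0.0006]
```

View pics/wrist9.png

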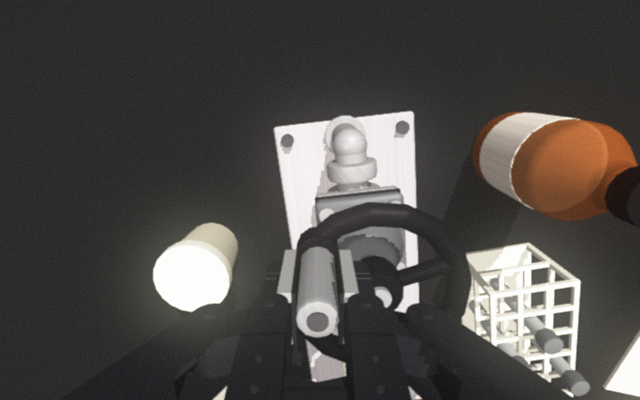

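View pics/side9.png

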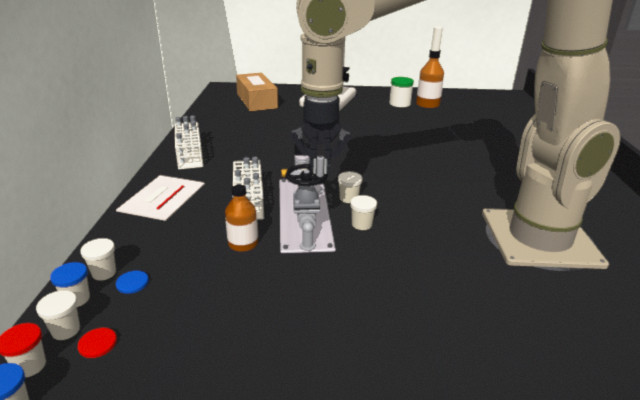

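Handle central in the pads at (318,290), θ 143.7° against the stop's 143.4°. The jars, bottle and rack are where they started in the side view. Handing in.

Run:
```python
from workcell import manip,readout
print(manip.hand_in()); o=readout.get_obs();print(o["clock"],o["position"],o["ft_force"],o["grip_width"])
```

```text
the job is handed in; nothing more can be done
None
the job is handed in; nothing more can be done
```

I reset the valve and handed the job in at about 21.7 s. The handwheel is two turns open, and the gripper is still holding its handle. No verdict was reported.

- **Vent knob:** I turned it 70° anticlockwise onto its stop and let go. The camera showed it sprung back to rest. While the jaws were opening, a mistyped row turned the tool about 10° further, and I saw no ill effect.
- **Closing:** I turned the wheel clockwise about 362° until it hit the stop. The force against the travel jumped from 3 N to 29 N, and a second gentle push moved it no further. At the stop, the handle stood at about 143.4° around the wheel.
- **Opening:** I then turned the wheel back two full turns. The handle ended at 143.7°, well within the 15° allowed, and it was still.
- **Last checks:** The handle was central between the pads, with a 60 N grip commanded. The side view showed the jars, bottle and rack where they started, by eye. I couldn't read the wheel angle directly, so I worked it out from the tool's position, and no check disagreed.

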